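Throw the mould clamp over centre with the extension bar

ROBOT

A 6-joint arm with a two-finger parallel gripper is mounted at the origin on the work surface. World frame = base frame: x ahead of the robot, y to its left, z up, the work surface at z = 0. Lengths are in m, angles in rad, forces in N, time in s.
With the tool pointing down it reaches from about 0.35 to 0.85 m from the base axis. Payload 8.1 kg.
Tool frame: the origin (TCP) lies between the finger pads; the fingertips stand 8 mm ahead of it and the grasp point (between the pads) lies 11 mm behind it; z points along the fingers, y is the line along which they close (so a half turn about z gives the same grasp; the last joint's range is limited). The gripper opens to 93 mm and grips with 3 to 60 N. Pads are 15 mm wide; open, the fingers measure 128 mm over their backs; the gripper's body (75 mm by 188 mm) begins 65 mm behind the grasp point.
Start: joints at [-1.294, 0.13, 1.488, -0, 1.523, -0.085], TCP at [0.212, -0.561, 0.202] pointing down, gripper open.
Joint ranges: [-2.96, 2.96], [-0.89, 2.26], [0.02, 2.5], [-1.34, 4.48], [0, 2.73], [-2.66, 2.66]. Speed limits (rad/s): [2.39, 2.39, 2.79, 3.14, 3.14, 3.14].

INTERFACE

Orientations are given as a 3x3 rotation matrix whose columns are the frame's x, y, z axes.
In Python, from rig import * gives the robot as it stands. The module is installed in compiled form; this text tells all that it offers.
- The arm moves only by the tool play_rows, never from a script. Its argument "steps" is a list that holds one entry, the list of rows, each a list of 4 numbers: the shift along the tool's x, y, z in m, then the turn about the tool's z in rad. A call has exactly 8 rows; each row is the pose to reach, as a shift and turn from the pose commanded when the call began, along the tool's axes at that moment; what a row does not reach only later rows make up. A row lasts 1/10 s, in which the tool goes at most 50 mm and 8.59 degrees, less where a joint would pass 70% of its speed; a pose out of reach is approached as far as the arm can. A call with a gripper value outside its range is refused whole. "fingers" is the closure, from -1 (fully open) to 1 (shut), set as the call begins (left out, the last holds). The fingers move at their own pace and stop on an object; the grip force is fixed at half the most. Time passes only in rows, so rows that repeat a pose let the fingers close, or fill a call up. It gives the time, the measured TCP pose, the force, the opening and the grip force at its end, in the units of the state.
- state(): the state, without advancing time (a new reading comes with each control period).
- snapshot(name): name is "side" or "top"; returns (picture, depth): 384x512x3 uint8, blue, green, red; 384x512 float32, m along the optical axis (not along the pixel's ray), 0 where there is no reading.
- camera_info(name): a dict with "fx", "fy", "cx", "cy" (pixels), "world_to_cam" (4x4, takes a point from world to camera coordinates). Camera axes: x right, y down, z forward; pixel columns grow to the right and rows downward; lengths in m; the calibration is good to about 2 mm. A picture is of the moment at which its call begins. camera_info takes no time and is no camera call.
- sign_off(): hands the job in; it is judged then, once.
Trained networks look in the newest picture that a camera, given by its name, has taken for a name from the list of things; names that differ only in an ending like _2 or _b are one class to them, and where a whole thing is asked for, a point or a joint stands for the part that bears it (a point fixed in the world has none). Each returns a list of dicts, best first, with "conf" (0 to 1); they miss things now and then, are a little off and sometimes report something else, mostly with a low value. They report only what shows in the picture. A call takes as long as a camera call. They do not tell look-alikes from the thing itself.
- search_frame(query, camera): "bbox" ([left, top, right, bottom] as shares, 0 to 1, of the picture: columns of its width, rows of its height, round what is visible of it).
The state is a dict: "time_s": time; "qpos": joint angles; "qd": joint speeds; "joint_torque": joint torques, N m; "tool_pos": TCP position; "eef_rot": TCP orientation; "force": force on the tool from outside, world axes, zero at the start; "moment": the same for the moment, N m; "finger_gap": finger opening in m; "finger_force": force on a finger pad.
Only numpy, scipy, OpenCV 4.12 (cv2) and the standard library are available. Lean on these libraries where they do the work, as an engineer would, in place of code of your own. Each camera call takes 0.05 s, during which the arm holds its last target. There are 200 camera calls.

TASK

Clamp the suppository mould shut: take the square extension bar from its cradle, slide it fully home over the red lever's short stub, and swing the lever over its dead point until it rests against its brass stop. The stop's setting is not known, so ease it over slowly and feel for it: never push with more than about 12 N at the bar's middle, and keep hold of the bar until the lever rests on the stop so that it does not slam. Then pull the bar off and lay it back in its cradle; move the lever only with the bar and leave everything else on the counter where it is.

Things in the scene. Friction and masses are not known exactly. Their poses are not given: they have to be found in the camera images.
- press: Mould press fixed to the counter: steel plate 270 x 170 mm, 12 mm thick, reaching 75 mm to the robot's side of the origin. Origin on the counter under the lever's vertical pivot; +x along the press, away from the robot, to the aluminium mould halves (54 mm high); z up. The brass stop post (33 mm high) stands near x = -42, y = -28 to -50 mm and meets the lever's low ear under the stub.
- swing (a joint): Red clamp lever's angle (rad), 0 = open, as found; grows counter-clockwise from above. The stub points along press-frame direction 2.316 rad + joint. Dead point at 1.0. Before it a spring resists (most near 0.5: 1.3 N m, 10 N at a seated bar's middle); beyond it the spring pulls the lever on (up to 1.0 N m) to its stop, set anywhere from 1.15 to 1.53; let go between, it slams.
- lever: The lever's stub, a steel square bar 14 x 14 mm that turns with the lever. Origin on the pivot axis 50 mm above the counter, at the stub's mid-height; +x outwards along the stub, z up. A red shoulder 26 mm wide, 24 mm high ends at x = 38 mm; the square stub runs on to x = 98 mm, a tapered nose to 108 mm.
- stub_tip (a point): Point at the end of the stub's tapered nose, on its middle line, 108 mm from the pivot axis and 50 mm above the counter.
- bar: Loose extension bar: square steel tube 200 mm long, 24 x 24 mm, about 0.24 kg; one end open with a 16 x 16 mm bore clear for over 100 mm, the other black rubber with a yellow band. Origin at the tube's middle, +x along it to the open end. Fully home on the stub its open end bears on the red shoulder, its middle 138 mm from the pivot axis.
- bar_mouth (a point): Centre of the bar's open end, 100 mm from its middle.
- cradle: Grey cradle fixed to the counter: base 150 x 60 mm, 8 mm high; two saddles 14 mm thick, 50 mm either side of its middle, with room for fingers between. Origin on the counter under its middle; the bar lies along its x, open end to +x as found, middle line 42 mm above the counter. Flared cheeks leave about 5 mm either side of the bar and rise to 45 mm.
- amber: Bystander: amber bottle, 52 mm wide, 100 mm high; origin under its middle.
- jar: Bystander: white jar with blue cap, 60 mm wide, 75 mm high; origin under its middle.
- cup: Bystander: white cup, 56 mm wide, 50 mm high; origin under its middle.
- mortar: Bystander: white ceramic bowl, 100 mm wide, 60 mm high; origin under its middle.
- spatula: Bystander: spatula 190 mm long lying flat.
- marker: Bystander: green marker 120 mm long lying flat.
- stapler: Bystander: red stapler, 120 x 35 x 45 mm.
Not all that is in view belongs to the job. There is more than one size of the bar; the one meant has the size given above.

How it is judged:
By the outcome, as a careful person would: the job done as asked, in the order asked, and still so for the second after the job is handed in, with the robot touching nothing.
It also fails if it takes over 72 s, if anything falls off the work surface, if the arm or the gripper's body presses on something with over 40 N, if the wrist force passes 120 N, or if a joint passes its speed limit or range.

## Working session

There is one attempt and no reset: what is moved stays moved. The work goes in short steps, Python scripts to look and compute and a tool call to move; the robot and the scene stay as the last step left them, time stands still between calls to the robot, and variables do not carry over. Pictures are saved under pics/ and viewed, at most 10 in all, crops included, and the job is handed in when it is done.

Besides the shell and the picture viewer there is one more tool, called after "Call:" as name(argument=value, ...), one argument or row to a line, values as JSON. play_rows: Moves the arm, as the interface text tells. Its arguments: {"type":"object","properties":{"steps":{"type":"array"},"fingers":{"type":"number"}},"required":["steps"]}

```bash
mkdir -p pics; cat > h.py <<'E'
from rig import *
import numpy as np, cv2
def cloud(name, d):
    c=camera_info(name); T=np.linalg.inv(c["world_to_cam"])
    v,u=np.mgrid[:d.shape[0],:d.shape[1]]
    P=np.stack([(u-c["cx"])/c["fx"]*d,(v-c["cy"])/c["fy"]*d,d,np.ones_like(d)],-1)
    W=(P@T.T)[...,:3]; W[d<=0]=np.nan; return W
E
python3 - <<'E'
from h import *
for n in("side","top"):
    p,d=snapshot(n); cv2.imwrite(f"pics/{n}0.png",p); np.save(f"{n}0.npy",cloud(n,d))
    for q in("bar","bar_mouth","cradle","press","lever","stub_tip"):
        print(n,q,[(round(r["conf"],2),[int(a*b) for a,b in zip(r["bbox"],(512,384,512,384))]) for r in search_frame(q,n)][:3])
    c=camera_info(n); print(np.round(np.linalg.inv(c["world_to_cam"]),3).tolist(),c["fx"])
print(state())
E
```

```text
side bar [(0.75, [306, 172, 351, 193]), (0.59, [233, 147, 290, 157]), (0.52, [200, 159, 210, 188])]
side bar_mouth [(0.85, [308, 172, 355, 194]), (0.83, [240, 143, 291, 156]), (0.66, [157, 331, 193, 380])]
side cradle [(0.69, [243, 155, 284, 166])]
side press [(0.77, [117, 188, 227, 256])]
side lever [(0.7, [171, 210, 203, 242]), (0.55, [120, 311, 149, 351])]
side stub_tip [(0.83, [168, 208, 204, 237])]
[[-0.972, -0.115, 0.202, 0.275], [-0.232, 0.555, -0.799, 0.86], [-0.02, -0.824, -0.566, 0.716], [0.0, 0.0, 0.0, 1.0]] 393.4205684882103
top bar [(0.83, [272, 134, 314, 154]), (0.65, [322, 158, 347, 217]), (0.49, [297, 243, 318, 285])]
top bar_mouth [(0.71, [300, 237, 318, 280]), (0.69, [271, 135, 312, 152]), (0.56, [325, 159, 350, 220])]
top cradle [(0.69, [323, 170, 345, 214]), (0.68, [373, 149, 376, 184]), (0.25, [189, 143, 223, 178])]
top press [(0.55, [190, 108, 245, 183])]
top lever [(0.78, [189, 141, 222, 178])]
top stub_tip [(0.79, [190, 142, 223, 175]), (0.49, [321, 159, 347, 217]), (0.46, [375, 152, 378, 184])]
[[-0.023, -0.989, 0.147, 0.361], [-1.0, 0.024, 0.007, -0.056], [-
[... 193 characters left out ...]
-8.53807287e-02]), 'qd': array([-1.16080777e-03, -2.37029512e-05,  1.55521228e-03, -8.87629383e-04,
        1.12259774e-03, -2.58275174e-04]), 'joint_torque': array([-2.93194662e-04, -5.59589195e+01, -4.91950822e+01,  7.65991048e-02,
        2.28128023e-02, -5.75134163e-05]), 'tool_pos': array([ 0.21241562, -0.56116117,  0.20248393]), 'eef_rot': array([[ 9.35259952e-01,  3.53961611e-01,  2.36092767e-05],
       [ 3.53961612e-01, -9.35259949e-01, -6.60032338e-05],
       [-1.28180002e-06,  7.00869589e-05, -9.99999998e-01]]), 'force': array([ 0.18150639, -0.66800421,  0.66631254]), 'moment': array([-0.0314152 ,  0.00457743,  0.05726307]), 'finger_force': 0.0, 'finger_gap': 0.09278284591088655}
```

View pics/top0.png

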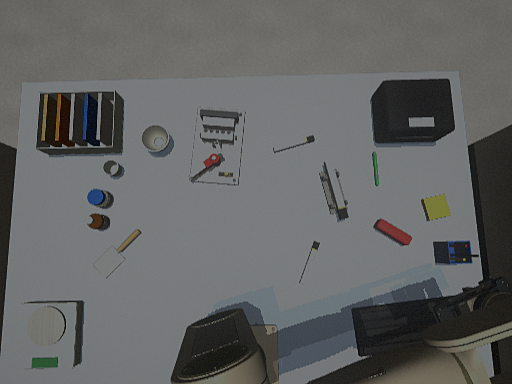

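View pics/side0.png

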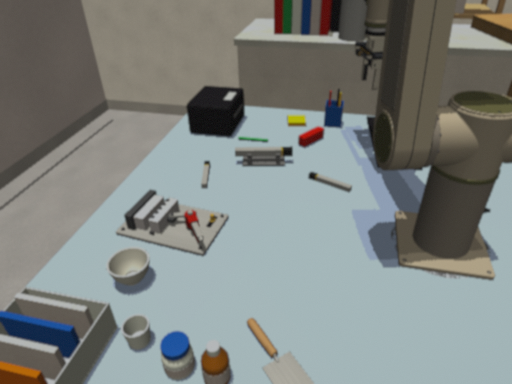

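Top view: the candidates for the bar are the one in the cradle (335,190), a thin one at (295,144) and a thin one at (310,262). The one in the cradle looks right, being thicker with a black end at (343,213). The press is at (217,145) and its stub points to about (192,179). I'll check these with crops and the depth data.

```bash
python3 - <<'E'
from h import *
p=cv2.imread("pics/top0.png"); s=cv2.imread("pics/side0.png")
f=lambda im,a,b,c,d:cv2.resize(im[b:d,a:c],(390,290),interpolation=cv2.INTER_CUBIC)
cv2.imwrite("pics/crop.png",np.vstack([np.hstack([f(p,300,150,380,210+10),f(p,180,100,260,190-30+30)]),np.hstack([f(s,225,135,305,195),f(s,140,190,240,265)])]))
W=np.load("top0.npy"); S=np.load("side0.npy")
def fit(P,nm):
    m=P.mean(0); u,sv,vt=np.linalg.svd(P[:,:2]-m[:2],full_matrices=False); a=vt[0]; t=(P[:,:2]-m[:2])@a; n=(P[:,:2]-m[:2])@vt[1]
    print(nm,len(P),m.round(4),"dir",a.round(3),np.arctan2(a[1],a[0]).round(3),"ext",t.min().round(3),t.max().round(3),"w",n.min().round(4),n.max().round(4),"mid",(m[:2]+a*(t.min()+t.max())/2).round(4), "ends",(m[:2]+a*t.min()).round(3),(m[:2]+a*t.max()).round(3))
for nm,C,(l,t,r,b) in (("bar top",W,(316,155,352,222)),("bar side",S,(228,140,296,168))):
    R=C[t:b,l:r].reshape(-1,3); R=R[~np.isnan(R[:,0])]
    R2=R[R[:,2]>.047]; print(np.percentile(R[:,2],[5,50,80,95,99]).round(3)); fit(R2,nm)
for nm,C,im,(l,t,r,b) in (("stub top",W,p,(186,138,226,186)),("stub side",S,s,(160,200,212,255))):
    R=C[t:b,l:r]; I=im[t:b,l:r].astype(int)
    k=(R[...,2]>.035)&(R[...,2]<.09); red=k&(I[...,2]>I[...,1]+60)
    fit(R[k],nm); fit(R[red],nm+" red")
R=W[100:190,185:250].reshape(-1,3); k=(R[:,2]>.004)&(R[:,2]<.02)
h=cv2.minAreaRect((R[k][:,:2]*1000).astype(np.float32)); print("plate",h)
E
```

```text
[-0.003  0.002  0.046  0.055  0.057]
bar top 472 [ 0.5428 -0.3188  0.0535] dir [-0.976 -0.218] -2.922 ext -0.103 0.098 w -0.023 0.0246 mid [ 0.5452 -0.3183] ends [ 0.643 -0.296] [ 0.447 -0.34 ]
[-0.003  0.003  0.042  0.053  0.055]
bar side 288 [ 0.5424 -0.3132  0.0523] dir [-0.973 -0.231] -2.908 ext -0.101 0.098 w -0.0197 0.0157 mid [ 0.5437 -0.3129] ends [ 0.64 -0.29] [ 0.447 -0.336]
stub top 404 [0.6617 0.0992 0.0521] dir [-0.826  0.564] 2.543 ext -0.083 0.097 w -0.0673 0.0341 mid [0.6562 0.1029] ends [0.731 0.052] [0.582 0.154]
stub top red 78 [0.6498 0.0948 0.0602] dir [-0.575  0.818] 2.183 ext -0.027 0.024 w -0.0148 0.013 mid [0.6508 0.0934] ends [0.666 0.072] [0.636 0.114]
stub side 666 [0.6869 0.0946 0.0513] dir [-0.836  0.549] 2.561 ext -0.109 0.123 w -0.0384 0.0506 mid [0.6813 0.0983] ends [0.778 0.035] [0.584 0.162]
stub side red 99 [0.65   0.102  0.0593] dir [-0.582  0.813] 2.192 ext -0.028 0.021 w -0.0161 0.0135 mid [0.6519 0.0993] ends [0.666 0.079] [0.638 0.119]
plate ((722.7877807617188, 81.47166442871094), (228.88623046875, 324.478271484375), 88.85042572021484)
```

View pics/crop.png

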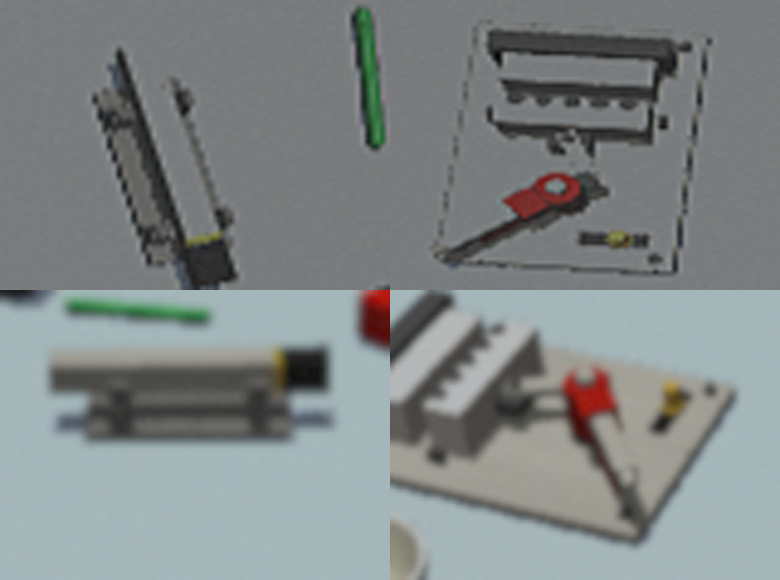

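The choice is clear: the bar in the cradle is thick, with a rubber end and yellow band towards the robot. Next I'll refine the fits.

```bash
cat >> h.py <<'E'
def line(C,zlo,zhi,p0,ang,hl,hw):
    """fit centre line of points near segment; returns centre, angle, extents"""
    a0=ang; c=np.array(p0,float)
    R=C.reshape(-1,3); R=R[(R[:,2]>zlo)&(R[:,2]<zhi)]
    for _ in range(6):
        a=np.array([np.cos(a0),np.sin(a0)]); n=np.array([-a[1],a[0]])
        t=(R[:,:2]-c)@a; s=(R[:,:2]-c)@n
        k=(abs(t)<hl)&(abs(s)<hw)
        if k.sum()<8: return None
        f=np.polyfit(t[k],s[k],1); c=c+n*f[1]; a0+=np.arctan(f[0])
    return c.round(4),round(a0,4),t[k].min().round(4),t[k].max().round(4),np.percentile(s[k],[2,98]).round(4),R[:,2][np.where(k)].mean().round(4),int(k.sum())
E
python3 - <<'E'
from h import *
for n in("top","side"):
    C=np.load(n+"0.npy")
    print(n,"bar",line(C,.0495,.06,(.545,-.316),.225,.12,.016))
    print(n,"stub",line(C,.048,.062,(.61,.13),2.3,.055,.012))
    print(n,"red",line(C,.052,.07,(.65,.098),2.19,.06,.03))
    for q,z in (("press",.012),):
        pass
# hub: red round pixels centre
for n in("top","side"):
    C=np.load(n+"0.npy"); im=cv2.imread(f"pics/{n}0.png").astype(int)
    k=(im[...,2]>im[...,1]+50)&(C[...,1]>0)&(C[...,1]<.2)&(C[...,0]>.55)&(C[...,2]>.03)
    P=C[k]; print(n,cv2.minEnclosingCircle((P[:,:2]*1000).astype(np.float32)),cv2.minAreaRect((P[:,:2]*1000).astype(np.float32)),np.percentile(P[:,2],[10,50,90]).round(3))
    k=(C[...,2]>.006)&(C[...,2]<.018)&(C[...,0]>.5)&(C[...,1]>-.05)&(C[...,1]<.22)&(C[...,0]<.9)
    m=cv2.morphologyEx(k.astype(np.uint8),cv2.MORPH_OPEN,np.ones((3,3)))>0
    print("plate",cv2.minAreaRect((C[m][:,:2]*1000).astype(np.float32)))
E
```

```text
top bar (array([ 0.5455, -0.3183]), np.float64(0.2225), np.float64(-0.1005), np.float64(0.0998), array([-0.012 ,  0.0119]), np.float64(0.0539), 436)
top stub (array([0.6188, 0.1373]), np.float64(2.1678), np.float64(-0.0549), np.float64(0.042), array([-0.0101,  0.0102]), np.float64(0.0565), 138)
top red (array([0.649 , 0.0973]), np.float64(2.2045), np.float64(-0.042), np.float64(0.0594), array([-0.0137,  0.0129]), np.float64(0.0594), 184)
side bar (array([ 0.5443, -0.313 ]), np.float64(0.2275), np.float64(-0.1001), np.float64(0.099), array([-0.0149,  0.0125]), np.float64(0.053), 242)
side stub (array([0.6211, 0.139 ]), np.float64(2.1968), np.float64(-0.0541), np.float64(0.0452), array([-0.0101,  0.0112]), np.float64(0.0565), 189)
side red (array([0.6514, 0.099 ]), np.float64(2.2185), np.float64(-0.031), np.float64(0.0598), array([-0.0138,  0.015 ]), np.float64(0.0587), 196)
top ((648.2676391601562, 92.4330062866211), 26.494827270507812) ((651.1093139648438, 93.60736846923828), (28.634288787841797, 51.37033462524414), 35.5740966796875) [0.058 0.06  0.063]
plate ((717.9151000976562, 78.65374755859375), (170.17739868164062, 268.8352355957031), 83.8293228149414)
side ((651.984375, 96.96141052246094), 28.199966430664062) ((652.8150634765625, 98.44264221191406), (30.55689239501953, 52.71455764770508), 31.335979461669922) [0.057 0.06  0.062]
plate ((716.4558715820312, 81.62557983398438), (173.36492919921875, 269.3663330078125), 83.47721099853516)
```

Call:
play_rows(
  steps=[
    [[0,0,0,-0.15],[0,0,0,-0.3],[0,0,0,-0.45],[0,0,0,-0.6],[0,0,0,-0.75],[0,0,0,-0.9],[0,0,0,-1.05],[0,0,0,-1.2]],
  ],
  fingers=0.0,
)

```text
time_s: 1.5
tool_pos: [0.2124, -0.5612, 0.2025]
eef_rot: [[0.003, 1.0, 0.0], [1.0, -0.003, -0.0], [-0.0, 0.0, -1.0]]
force: [-0.1, 0.7, -0.1]
finger_gap: 0.0466
finger_force: 0.0
```

Call:
play_rows(
  steps=[
    [[0.03,0.035,0,-0.15],[0.06,0.07,0,-0.3],[0.09,0.11,0,-0.45],[0.12,0.15,0,-0.6],[0.15,0.19,0,-0.75],[0.18,0.23,0,-0.9],[0.21,0.27,0,-1.05],[0.235,0.31,0,-1.2]],
  ],
)

```text
time_s: 2.3
tool_pos: [0.5261, -0.3272, 0.2027]
eef_rot: [[-0.931, 0.365, 0.0], [0.365, 0.931, -0.0], [-0.0, -0.0, -1.0]]
force: [0.4, -1.2, 1.0]
finger_gap: 0.0466
finger_force: 0.0
```

Call:
play_rows(
  steps=[
    [[0,0,0,-0.15],[0,0,0,-0.3],[0,0,0,-0.45],[0,0,0,-0.6],[0,0,0,-0.6],[0,0,0,-0.6],[0,0,0,-0.6],[0,0,0,-0.6]],
  ],
)

```text
time_s: 3.1
tool_pos: [0.5245, -0.329, 0.2024]
eef_rot: [[-0.976, -0.216, 0.0], [-0.216, 0.976, 0.0], [-0.0, 0.0, -1.0]]
force: [-0.0, -0.3, -0.4]
finger_gap: 0.0465
finger_force: 0.0
```

```bash
python3 - <<'E'
from h import *
s=state(); R=s["eef_rot"]; print(s["qpos"].round(3), R[:,0].round(4))
d=np.array([.545,-.316,.031])-s["tool_pos"]; print((R.T@d).round(4), "turn",np.arctan2(R[1,0],R[0,0])-(.2235+np.pi-2*np.pi))
E
```

```text
[-0.643  0.182  1.432  0.     1.528 -2.432] [-0.9763 -0.2162 -0.    ]
[-0.0229  0.0082  0.1714] turn -0.005578249795910928
```

Call:
play_rows(
  steps=[
    [[-0.023,0.008,0.02,-0.005],[-0.023,0.008,0.05,-0.005],[-0.023,0.008,0.08,-0.005],[-0.023,0.008,0.11,-0.005],[-0.023,0.008,0.14,-0.005],[-0.023,0.008,0.16,-0.005],[-0.023,0.008,0.171,-0.005],[-0.023,0.008,0.171,-0.005]],
  ],
)

```text
time_s: 3.9
tool_pos: [0.544, -0.3153, 0.0296]
eef_rot: [[-0.975, -0.222, -0.003], [-0.222, 0.975, 0.002], [0.002, 0.002, -1.0]]
force: [0.7, -0.2, -0.7]
finger_gap: 0.0465
finger_force: 0.0
```

Call:
play_rows(
  steps=[
    [[0,0,0,0],[0,0,0,0],[0,0,0,0],[0,0,0,0],[0,0,0,0],[0,0,0,0],[0,0,0,0],[0,0,0,0]],
  ],
  fingers=1,
)

```text
time_s: 4.7
tool_pos: [0.5461, -0.3168, 0.0329]
eef_rot: [[-0.975, -0.223, 0.002], [-0.223, 0.975, -0.001], [-0.002, -0.002, -1.0]]
force: [-0.4, -0.8, 6.2]
finger_gap: 0.0236
finger_force: 30.0
```

```bash
python3 - <<'E'
from h import *
s=state(); print(s["tool_pos"].round(4),s["force"].round(1),s["moment"].round(2),s["finger_gap"],s["finger_force"])
for n in("top","side"):
    p,d=snapshot(n); C=cloud(n,d)
    print(n,line(C,.0495,.06,(.545,-.316),.225,.12,.016))
E
```

```text
[ 0.5461 -0.3168  0.0329] [-0.4 -0.8  6.2] [ 0.07 -0.07 -0.05] 0.02362653592713376 30.00075727701187
top (array([ 0.5455, -0.3182]), np.float64(0.2395), np.float64(-0.0984), np.float64(0.0996), array([-0.0118,  0.0124]), np.float64(0.0542), 215)
side (array([ 0.5443, -0.3131]), np.float64(0.2257), np.float64(-0.1005), np.float64(0.0987), array([-0.0143,  0.0135]), np.float64(0.053), 218)
```

Call:
play_rows(
  steps=[
    [[0,0,-0.01,0],[0,0,-0.025,0],[0,0,-0.045,0],[0,0,-0.065,0],[0,0,-0.085,0],[0,0,-0.1,0],[0,0,-0.1,0],[0,0,-0.1,0]],
  ],
)

```text
time_s: 5.6
tool_pos: [0.5452, -0.3161, 0.1315]
eef_rot: [[-0.975, -0.223, 0.0], [-0.223, 0.975, -0.0], [-0.0, -0.0, -1.0]]
force: [-0.1, 0.4, -3.0]
finger_gap: 0.0232
finger_force: 30.0
```

Call:
play_rows(
  steps=[
    [[-0.003,0.02,0,0.04],[-0.01,0.06,0,0.12],[-0.02,0.1,0,0.2],[-0.028,0.14,0,0.29],[-0.036,0.18,0,0.37],[-0.043,0.22,0,0.45],[-0.05,0.26,0,0.53],[-0.057,0.3,0,0.6]],
  ],
)

```text
time_s: 6.4
tool_pos: [0.5323, -0.0093, 0.1297]
eef_rot: [[-0.929, 0.369, -0.003], [0.369, 0.929, 0.0], [0.003, -0.001, -1.0]]
force: [0.9, 0.4, -2.5]
finger_gap: 0.0236
finger_force: 30.0
```

```bash
cat >> h.py <<'E'
def go(x,y,z,a):
    s=state(); R=s["eef_rot"]; b=np.arctan2(R[1,0],R[0,0])
    print("t",round(s["time_s"],2),"pos",s["tool_pos"].round(4),"ang",b.round(4),"F",s["force"].round(1),"M",s["moment"].round(2),"gap",round(s["finger_gap"],4))
    c,sn=np.cos(b),np.sin(b); d=np.array([x,y,z])-s["tool_pos"]
    print("shift",np.round([d[0]*c+d[1]*sn,d[0]*sn-d[1]*c,-d[2]],4),"turn",round((b-a+np.pi)%(2*np.pi)-np.pi,4))
E
python3 -c "
from h import *
go(.5227,.2693,.13,2.206)"
```

```text
t 6.4 pos [ 0.5323 -0.0093  0.1297] ang 2.7634 F [ 0.9  0.4 -2.5] M [ 0.05 -0.21 -0.04] gap 0.0236
shift [ 0.1118  0.2554 -0.0003] turn 0.5574
```

Call:
play_rows(
  steps=[
    [[0.015,0.035,0,0.08],[0.03,0.07,0,0.16],[0.047,0.107,0,0.24],[0.064,0.145,0,0.32],[0.081,0.185,0,0.4],[0.095,0.22,0,0.48],[0.106,0.243,0,0.53],[0.112,0.255,0,0.557]],
  ],
)

```text
time_s: 7.2
tool_pos: [0.5212, 0.2694, 0.1294]
eef_rot: [[-0.597, 0.803, -0.003], [0.803, 0.597, -0.001], [0.001, -0.003, -1.0]]
force: [0.4, -0.4, -2.3]
finger_gap: 0.0235
finger_force: 30.0
```

Call:
play_rows(
  steps=[
    [[0,0,0,0],[0,0,0.01,0],[0,0,0.03,0],[0,0,0.05,0],[0,0,0.07,0],[0,0,0.08,0],[0,0,0.08,0],[0,0,0.08,0]],
  ],
)

```text
time_s: 8.0
tool_pos: [0.5231, 0.2668, 0.0516]
eef_rot: [[-0.596, 0.803, -0.0], [0.803, 0.596, -0.0], [-0.0, -0.0, -1.0]]
force: [-0.3, -0.0, -1.5]
finger_gap: 0.0235
finger_force: 30.0
```

```bash
python3 - <<'E'
from h import *
go(.5227,.2693,.041,2.206)
for n in("top","side"):
    p,d=snapshot(n); C=cloud(n,d); cv2.imwrite(f"pics/{n}1.png",p); np.save(n+"1.npy",C)
    print(n,"bar",line(C,.056,.071,(.5227,.2693),2.206,.12,.016))
    print(n,"stub",line(C,.048,.062,(.613,.15),2.2,.03,.012))
    print(n,"red",line(C,.052,.07,(.635,.117),2.2,.05,.02))
f=lambda im,a,b,c,d:cv2.resize(im[b:d,a:c],(390,290),interpolation=cv2.INTER_CUBIC)
cv2.imwrite("pics/crop1.png",np.hstack([f(cv2.imread("pics/top1.png"),130,130,230,205),f(cv2.imread("pics/side1.png"),110,190,260,300)]))
E
```

```text
t 8.0 pos [0.5231 0.2668 0.0516] ang 2.2093 F [-0.3 -0.  -1.5] M [-0.06 -0.17 -0.03] gap 0.0235
shift [0.0023 0.0012 0.0106] turn 0.0033
top bar (array([0.5183, 0.266 ]), np.float64(2.1805), np.float64(-0.1025), np.float64(0.0977), array([-0.0152,  0.0073]), np.float64(0.0675), 68)
top stub (array([0.6111, 0.1486]), np.float64(2.2102), np.float64(-0.0296), np.float64(0.0283), array([-0.0076,  0.0066]), np.float64(0.0552), 78)
top red (array([0.6347, 0.1168]), np.float64(2.1908), np.float64(-0.0495), np.float64(0.0492), array([-0.0142,  0.0134]), np.float64(0.0592), 189)
side bar (array([0.5312, 0.2758]), np.float64(2.2888), np.float64(-0.0239), np.float64(0.1019), array([-0.0097,  0.0152]), np.float64(0.065), 132)
side stub None
side red (array([0.6352, 0.117 ]), np.float64(2.3383), np.float64(-0.0493), np.float64(-0.0006), array([-0.0123,  0.0148]), np.float64(0.0604), 111)
```

View pics/crop1.png

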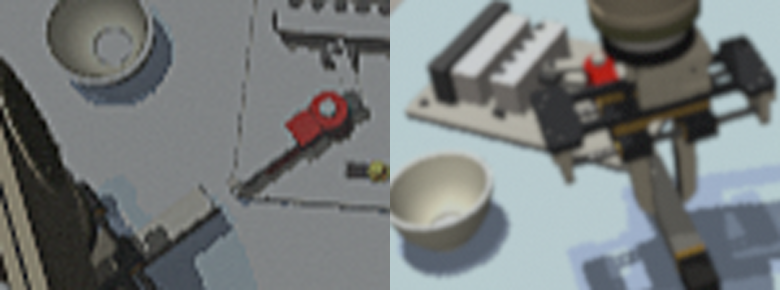

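The bar's mouth (crop ~210,190) lines up with the stub tip (~238,190), with about 20 mm between them. I'll measure the offset between the two lines in the same picture.

```bash
python3 - <<'E'
from h import *
C=np.load("top1.npy"); C2=C[165:200,150:200].copy()
print("top front",line(C2,.060,.085,(.566,.209),2.209,.07,.02))
S=np.load("side1.npy")
print("side rear",line(S,.060,.085,(.49,.31),2.209,.07,.016))
n=np.array([.805,.593])
for c in ((.6111,.1486),(.6347,.1168),(.649,.0973),(.6188,.1373)): print(n@c)
c,a,*_=line(C2,.060,.085,(.566,.209),2.209,.07,.02); print("bar n",n@c, "TCP n",n@np.array([.5231,.2668]))
E
```

```text
top front (array([0.5644, 0.2078]), np.float64(2.194), np.float64(-0.0692), np.float64(0.0441), array([-0.0128,  0.0112]), np.float64(0.0717), 184)
side rear (array([0.4924, 0.3117]), np.float64(2.1855), np.float64(-0.0699), np.float64(0.0493), array([-0.0122,  0.0137]), np.float64(0.0717), 562)
0.5800553
0.5801959000000001
0.5801439
0.5795529
bar n 0.5775674000000001 TCP n 0.5793079
```

```bash
python3 - <<'E'
from h import *
C=np.load("top1.npy"); n=np.array([np.sin(2.206),-np.cos(2.206)]);n=n
for hl,zl in((.035,.066),(.03,.068)):
    c,a,*r=line(C,zl,.085,(.549,.232),2.209,hl,.016); print(c,a,r,n@c)
k=(C[...,2]>.060)&(C[...,0]>.55)&(C[...,0]<.63)&(C[...,1]>.1)&(C[...,1]<.25)
P=C[k]; u=np.array([np.cos(2.206),np.sin(2.206)]); t=(P[:,:2]-[.5231,.2668])@u
o=np.argsort(t)[:60]; print(np.c_[t[o],P[o,2],(P[:,:2]@n)[o]][::5].round(4))
for c in ((.6111,.1486),(.6347,.1168),(.649,.0973),(.6188,.1373),(.5231,.2668)): print((n@c).round(4))
E
```

```text
[0.548  0.2312] 2.2092 [np.float64(-0.0347), np.float64(0.0154), array([-0.0121,  0.0116]), np.float64(0.0723), 119] 0.5782936229375738
[0.5482 0.2314] 2.1922 [np.float64(-0.0297), np.float64(0.0155), array([-0.012 ,  0.0117]), np.float64(0.0724), 104] 0.5785732814053727
[[-0.1915  0.06    0.5709]
 [-0.1365  0.0607  0.5747]
 [-0.0996  0.0713  0.571 ]
 [-0.0972  0.0751  0.5888]
 [-0.0954  0.077   0.5687]
 [-0.0931  0.072   0.5674]
 [-0.0908  0.0671  0.5661]
 [-0.0893  0.0738  0.5783]
 [-0.0871  0.0698  0.5768]
 [-0.0855  0.0744  0.5728]
 [-0.0834  0.073   0.5705]
 [-0.0813  0.0707  0.5684]]
0.5801
0.5802
0.5801
0.5796
0.5794
```

Call:
play_rows(
  steps=[
    [[0,0.0016,0.003,0],[0,0.0016,0.007,0],[0,0.0016,0.0104,0],[0,0.0016,0.0104,0],[-0.005,0.0016,0.0104,0],[-0.01,0.0016,0.0104,0],[-0.015,0.0016,0.0104,0],[-0.02,0.0016,0.0104,0]],
  ],
)

```text
time_s: 8.9
tool_pos: [0.5366, 0.2517, 0.0412]
eef_rot: [[-0.596, 0.803, 0.0], [0.803, 0.596, 0.0], [-0.0, 0.0, -1.0]]
force: [-0.0, 0.8, -2.0]
finger_gap: 0.0234
finger_force: 30.0
```

Call:
play_rows(
  steps=[
    [[-0.002,0,0,0],[-0.004,0,0,0],[-0.006,0,0,0],[-0.008,0,0,0],[-0.01,0,0,0],[-0.012,0,0,0],[-0.012,0,0,0],[-0.012,0,0,0]],
  ],
)

```text
time_s: 9.7
tool_pos: [0.5433, 0.2426, 0.041]
eef_rot: [[-0.596, 0.803, -0.0], [0.803, 0.596, 0.0], [0.0, -0.0, -1.0]]
force: [-0.0, 0.6, -2.4]
finger_gap: 0.0234
finger_force: 30.0
```

```bash
python3 - <<'E'
from h import *
go(.658+.138*np.cos(2.206),.0858+.138*np.sin(2.206),.041,2.206)
p,d=snapshot("top"); C=cloud("top",d); cv2.imwrite("pics/top2.png",p)
c,a,*r=line(C,.057,.07,(.566,.209),2.209,.03,.016);n=np.array([np.sin(2.206),-np.cos(2.206)]);print(c,a,r,n@c)
cv2.imwrite("pics/crop2.png",cv2.resize(p[130:205,130:230],(600,450),interpolation=cv2.INTER_CUBIC))
E
```

```text
t 9.7 pos [0.5433 0.2426 0.041 ] ang 2.2097 F [-0.   0.6 -2.4] M [-0.04 -0.12  0.02] gap 0.0234
shift [-0.0563 -0.0009  0.    ] turn 0.0037
[0.5673 0.21  ] 2.142 [np.float64(-0.0291), np.float64(0.0112), array([-0.0123,  0.0113]), np.float64(0.0619), 90] 0.5812503354000123
```

View pics/crop2.png

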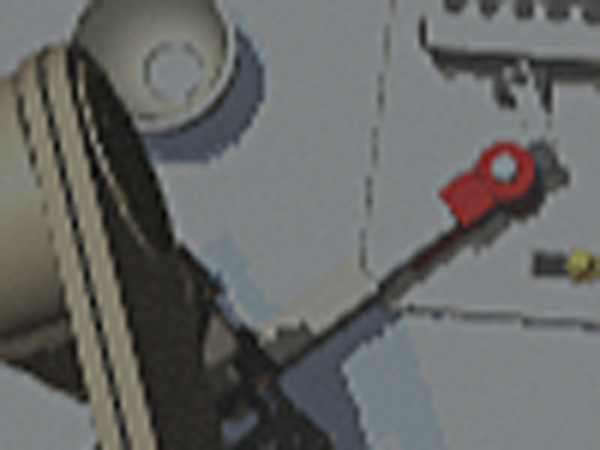

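The mouth (crop ~375,290) has passed over the stub nose without contact force, so I'll slide it on.

Call:
play_rows(
  steps=[
    [[-0.005,0,0,0],[-0.01,0,0,0],[-0.015,0,0,0],[-0.02,0,0,0],[-0.025,0,0,0],[-0.025,0,0,0],[-0.025,0,0,0],[-0.025,0,0,0]],
  ],
)

```text
time_s: 10.55
tool_pos: [0.5581, 0.2226, 0.041]
eef_rot: [[-0.596, 0.803, -0.0], [0.803, 0.596, 0.0], [0.0, -0.0, -1.0]]
force: [0.1, 0.0, -1.8]
finger_gap: 0.0234
finger_force: 30.0
```

```bash
python3 - <<'E'
from h import *
go(.658+.138*np.cos(2.206),.0858+.138*np.sin(2.206),.041,2.206)
E
```

```text
t 10.55 pos [0.5581 0.2226 0.041 ] ang 2.2098 F [ 0.1  0.  -1.8] M [-0.03 -0.14 -0.03] gap 0.0234
shift [-0.0314 -0.0008 -0.    ] turn 0.0038
```

Call:
play_rows(
  steps=[
    [[-0.005,0,0,0],[-0.01,0,0,0],[-0.015,0,0,0],[-0.02,0,0,0],[-0.024,0,0,0],[-0.026,0,0,0],[-0.026,0,0,0],[-0.026,0,0,0]],
  ],
)

```text
time_s: 11.35
tool_pos: [0.5736, 0.2017, 0.041]
eef_rot: [[-0.596, 0.803, -0.0], [0.803, 0.596, 0.0], [0.0, -0.0, -1.0]]
force: [-0.7, -1.0, -2.5]
finger_gap: 0.0232
finger_force: 30.0
```

Call:
play_rows(
  steps=[
    [[-0.001,0,0,0],[-0.002,0,0,0],[-0.003,0,0,0],[-0.004,0,0,0],[-0.005,0,0,0],[-0.005,0,0,0],[-0.005,0,0,0],[-0.005,0,0,0]],
  ],
)

```text
time_s: 12.15
tool_pos: [0.5766, 0.1977, 0.041]
eef_rot: [[-0.596, 0.803, -0.0], [0.803, 0.596, 0.0], [0.0, 0.0, -1.0]]
force: [0.2, -0.2, -2.8]
finger_gap: 0.0233
finger_force: 30.0
```

```bash
python3 - <<'E'
from h import *
go(.658+.138*np.cos(2.206),.0858+.138*np.sin(2.206),.041,2.206)
E
```

```text
t 12.15 pos [0.5766 0.1977 0.041 ] ang 2.2098 F [ 0.2 -0.2 -2.8] M [-0.05 -0.12 -0.03] gap 0.0233
shift [-0.0003 -0.0009  0.    ] turn 0.0038
```

Not touching the shoulder yet, so I'll creep on in 2 mm steps.

Call:
play_rows(
  steps=[
    [[-0.0005,0,0,0],[-0.001,0,0,0],[-0.0015,0,0,0],[-0.002,0,0,0],[-0.002,0,0,0],[-0.002,0,0,0],[-0.002,0,0,0],[-0.002,0,0,0]],
  ],
)

```text
time_s: 12.95
tool_pos: [0.5773, 0.1968, 0.041]
eef_rot: [[-0.597, 0.803, -0.001], [0.803, 0.597, 0.001], [0.001, -0.0, -1.0]]
force: [-2.5, 4.8, -1.7]
finger_gap: 0.0238
finger_force: 30.0
```

Call:
play_rows(
  steps=[
    [[-0.0005,0,0,0],[-0.001,0,0,0],[-0.0015,0,0,0],[-0.0015,0,0,0],[-0.0015,0,0,0],[-0.0015,0,0,0],[-0.0015,0,0,0],[-0.0015,0,0,0]],
  ],
)

```text
time_s: 13.75
tool_pos: [0.5773, 0.1967, 0.0408]
eef_rot: [[-0.597, 0.802, -0.002], [0.802, 0.597, 0.002], [0.003, -0.001, -1.0]]
force: [-5.9, 8.9, 0.5]
finger_gap: 0.0231
finger_force: 30.0
```

Call:
play_rows(
  steps=[
    [[0.0013,-0.0017,0,-0.0125],[0.0012,-0.0035,0,-0.025],[0.0011,-0.0052,0,-0.0375],[0.001,-0.0069,0,-0.05],[0.0009,-0.0086,0,-0.0625],[0.0008,-0.0103,0,-0.075],[0.0007,-0.0121,0,-0.0875],[0.0005,-0.0138,0,-0.1]],
  ],
)

```text
time_s: 14.55
tool_pos: [0.5669, 0.1884, 0.041]
eef_rot: [[-0.674, 0.738, -0.001], [0.738, 0.674, 0.002], [0.002, 0.001, -1.0]]
force: [-1.5, 8.8, -2.3]
finger_gap: 0.0232
finger_force: 30.0
```

```bash
cat >> h.py <<'E'
def sw(p=(.659,.0856)):
    s=state(); R=s["eef_rot"]; b=np.arctan2(R[1,0],R[0,0])%(2*np.pi); d=s["tool_pos"][:2]-p
    a=np.arctan2(d[1],d[0])%(2*np.pi); e=np.array([np.cos(a),np.sin(a)]); t=np.array([-e[1],e[0]]); F=s["force"]
    print("t",round(s["time_s"],2),"phi_tool",round(b-2.2097,4),"phi_pos",round(a-2.2097,4),"r",np.hypot(*d).round(4),"z",s["tool_pos"][2].round(4),"Frad",round(e@F[:2],2),"Ftan",round(t@F[:2],2),"Fz",F[2].round(1),"M",s["moment"].round(2),"gap",round(s["finger_gap"],4))
E
python3 -c "
from h import *
sw()"
```

```text
t 14.55 phi_tool 0.1012 phi_pos 0.0917 r 0.1381 z 0.041 Frad 7.55 Ftan -4.73 Fz -2.3 M [1.44 0.32 0.03] gap 0.0232
```

Call:
play_rows(
  steps=[
    [[0.001,-0.0035,0,-0.025],[0.0008,-0.007,0,-0.05],[0.0006,-0.0104,0,-0.075],[0.0003,-0.0139,0,-0.1],[-0.0001,-0.0173,0,-0.125],[-0.0006,-0.0207,0,-0.15],[-0.0011,-0.0242,0,-0.175],[-0.0018,-0.0276,0,-0.2]],
  ],
)

```text
time_s: 15.35
tool_pos: [0.5484, 0.1683, 0.0413]
eef_rot: [[-0.808, 0.589, 0.001], [0.589, 0.808, 0.002], [0.0, 0.002, -1.0]]
force: [2.0, 8.7, -3.9]
finger_gap: 0.0233
finger_force: 30.0
```

```bash
python3 -c "
from h import *
sw()"
```

```text
t 15.35 phi_tool 0.3018 phi_pos 0.2898 r 0.1381 z 0.0413 Frad 3.56 Ftan -8.15 Fz -3.9 M [ 1.5  -0.25  0.12] gap 0.0233
```

Call:
play_rows(
  steps=[
    [[0,-0.0026,0,-0.019],[-0.0001,-0.0052,0,-0.0375],[-0.0002,-0.0078,0,-0.056],[-0.0004,-0.0103,0,-0.075],[-0.0006,-0.0129,0,-0.094],[-0.0009,-0.0155,0,-0.1125],[-0.0012,-0.018,0,-0.131],[-0.0016,-0.0206,0,-0.15]],
  ],
)

```text
time_s: 16.15
tool_pos: [0.5374, 0.151, 0.0412]
eef_rot: [[-0.887, 0.462, 0.001], [0.462, 0.887, 0.003], [0.0, 0.003, -1.0]]
force: [-0.5, 9.9, -3.2]
finger_gap: 0.0235
finger_force: 30.0
```

```bash
python3 -c "
from h import *
sw()"
```

```text
t 16.15 phi_tool 0.4515 phi_pos 0.4384 r 0.138 z 0.0412 Frad 5.13 Ftan -8.53 Fz -3.2 M [ 1.74 -0.17  0.06] gap 0.0235
```

Call:
play_rows(
  steps=[
    [[0.0004,-0.0026,0,-0.019],[0.0003,-0.0052,0,-0.0375],[0.0002,-0.0078,0,-0.056],[0,-0.0103,0,-0.075],[-0.0002,-0.0129,0,-0.094],[-0.0005,-0.0155,0,-0.1125],[-0.0008,-0.018,0,-0.131],[-0.0012,-0.0206,0,-0.15]],
  ],
)

```text
time_s: 16.95
tool_pos: [0.529, 0.132, 0.0413]
eef_rot: [[-0.946, 0.324, 0.001], [0.324, 0.946, 0.002], [-0.0, 0.002, -1.0]]
force: [0.4, 8.3, -2.8]
finger_gap: 0.0238
finger_force: 30.0
```

```bash
python3 -c "
from h import *
sw()"
```

```text
t 16.95 phi_tool 0.6015 phi_pos 0.589 r 0.138 z 0.0413 Frad 2.41 Ftan -7.9 Fz -2.8 M [ 1.66 -0.21  0.11] gap 0.0238
```

Call:
play_rows(
  steps=[
    [[0,-0.0026,0,-0.019],[-0.0001,-0.0052,0,-0.0375],[-0.0002,-0.0078,0,-0.056],[-0.0004,-0.0103,0,-0.075],[-0.0006,-0.0129,0,-0.094],[-0.0009,-0.0155,0,-0.1125],[-0.0012,-0.018,0,-0.131],[-0.0016,-0.0206,0,-0.15]],
  ],
)

```text
time_s: 17.75
tool_pos: [0.5236, 0.1117, 0.0412]
eef_rot: [[-0.984, 0.179, 0.0], [0.179, 0.984, 0.002], [0.0, 0.002, -1.0]]
force: [-0.9, 7.1, -1.6]
finger_gap: 0.0234
finger_force: 30.0
```

Call:
play_rows(
  steps=[
    [[0,-0.0026,0,-0.019],[-0.0001,-0.0052,0,-0.0375],[-0.0002,-0.0078,0,-0.056],[-0.0004,-0.0103,0,-0.075],[-0.0006,-0.0129,0,-0.094],[-0.0009,-0.0155,0,-0.1125],[-0.0012,-0.018,0,-0.131],[-0.0016,-0.0206,0,-0.15]],
  ],
)

```text
time_s: 18.55
tool_pos: [0.5213, 0.0907, 0.0412]
eef_rot: [[-1.0, 0.03, -0.0], [0.03, 1.0, 0.001], [0.0, 0.001, -1.0]]
force: [-1.4, 5.4, -1.2]
finger_gap: 0.0234
finger_force: 30.1
```

```bash
python3 -c "
from h import *
sw()"
```

```text
t 18.55 phi_tool 0.9016 phi_pos 0.8952 r 0.1378 z 0.0412 Frad 1.56 Ftan -5.35 Fz -1.2 M [1.05 0.09 0.26] gap 0.0234
```

Call:
play_rows(
  steps=[
    [[0,-0.0026,0,-0.019],[-0.0001,-0.0052,0,-0.0375],[-0.0002,-0.0078,0,-0.056],[-0.0004,-0.0103,0,-0.075],[-0.0006,-0.0129,0,-0.094],[-0.0009,-0.0155,0,-0.1125],[-0.0012,-0.018,0,-0.131],[-0.0016,-0.0206,0,-0.15]],
  ],
)

```text
time_s: 19.35
tool_pos: [0.5224, 0.069, 0.041]
eef_rot: [[-0.993, -0.119, -0.0], [-0.119, 0.993, -0.0], [0.0, -0.0, -1.0]]
force: [-2.0, 0.1, -1.6]
finger_gap: 0.0236
finger_force: 30.0
```

Call:
play_rows(
  steps=[
    [[0,-0.0012,0,-0.00875],[0,-0.0024,0,-0.0175],[-0.0001,-0.0036,0,-0.026],[-0.0001,-0.0048,0,-0.035],[-0.0001,-0.006,0,-0.044],[-0.0002,-0.0072,0,-0.0525],[-0.0003,-0.0084,0,-0.061],[-0.0003,-0.0097,0,-0.07]],
  ],
)

```text
time_s: 20.15
tool_pos: [0.5239, 0.0597, 0.041]
eef_rot: [[-0.982, -0.188, 0.0], [-0.188, 0.982, -0.0], [0.0, -0.0, -1.0]]
force: [-2.6, -2.3, -2.1]
finger_gap: 0.0236
finger_force: 30.0
```

```bash
python3 -c "
from h import *
sw()"
```

```text
t 20.15 phi_tool 1.1208 phi_pos 1.1212 r 0.1376 z 0.041 Frad 3.02 Ftan 1.73 Fz -2.1 M [-0.48  0.09 -0.03] gap 0.0236
```

Call:
play_rows(
  steps=[
    [[0,-0.0005,0,-0.0035],[0,-0.001,0,-0.007],[0,-0.0015,0,-0.0105],[0,-0.002,0,-0.014],[0,-0.0025,0,-0.0175],[0,-0.003,0,-0.021],[0,-0.0034,0,-0.025],[0,-0.0034,0,-0.025]],
  ],
)

```text
time_s: 20.95
tool_pos: [0.5246, 0.0565, 0.041]
eef_rot: [[-0.977, -0.212, 0.0], [-0.212, 0.977, -0.0], [-0.0, -0.0, -1.0]]
force: [-1.9, -3.1, -2.2]
finger_gap: 0.0234
finger_force: 30.0
```

Call:
play_rows(
  steps=[
    [[0,-0.0005,0,-0.0035],[0,-0.001,0,-0.007],[0,-0.0015,0,-0.0105],[0,-0.002,0,-0.014],[0,-0.0025,0,-0.0175],[0,-0.003,0,-0.021],[0,-0.0034,0,-0.025],[0,-0.0034,0,-0.025]],
  ],
)

```text
time_s: 21.75
tool_pos: [0.5253, 0.0532, 0.0411]
eef_rot: [[-0.972, -0.236, 0.0], [-0.236, 0.972, -0.0], [-0.0, -0.0, -1.0]]
force: [0.1, -4.3, -3.4]
finger_gap: 0.0236
finger_force: 30.0
```

Call:
play_rows(
  steps=[
    [[0,-0.0005,0,-0.0035],[0,-0.001,0,-0.007],[0,-0.0015,0,-0.0105],[0,-0.002,0,-0.014],[0,-0.0025,0,-0.0175],[0,-0.003,0,-0.021],[0,-0.0034,0,-0.025],[0,-0.0034,0,-0.025]],
  ],
)

```text
time_s: 22.55
tool_pos: [0.5262, 0.0499, 0.0411]
eef_rot: [[-0.966, -0.26, 0.0], [-0.26, 0.966, -0.0], [-0.0, -0.0, -1.0]]
force: [1.8, -5.2, -3.9]
finger_gap: 0.0235
finger_force: 30.0
```

Call:
play_rows(
  steps=[
    [[-0.0002,-0.0005,0,-0.0035],[-0.0003,-0.001,0,-0.007],[-0.0003,-0.0015,0,-0.0105],[-0.0003,-0.002,0,-0.014],[-0.0003,-0.0025,0,-0.0175],[-0.0003,-0.003,0,-0.021],[-0.0003,-0.0034,0,-0.025],[-0.0003,-0.0034,0,-0.025]],
  ],
)

```text
time_s: 23.35
tool_pos: [0.5272, 0.0466, 0.0411]
eef_rot: [[-0.959, -0.284, 0.0], [-0.284, 0.959, -0.0], [-0.0, -0.0, -1.0]]
force: [0.6, -4.9, -3.4]
finger_gap: 0.0232
finger_force: 30.0
```

Call:
play_rows(
  steps=[
    [[-0.0002,-0.0005,0,-0.0035],[-0.0003,-0.001,0,-0.007],[-0.0003,-0.0015,0,-0.0105],[-0.0003,-0.002,0,-0.014],[-0.0003,-0.0025,0,-0.0175],[-0.0003,-0.003,0,-0.021],[-0.0003,-0.0034,0,-0.025],[-0.0003,-0.0034,0,-0.025]],
  ],
)

```text
time_s: 24.15
tool_pos: [0.5283, 0.0434, 0.041]
eef_rot: [[-0.951, -0.308, -0.0], [-0.308, 0.951, -0.0], [0.001, -0.0, -1.0]]
force: [-1.1, -5.5, -2.0]
finger_gap: 0.0236
finger_force: 30.0
```

Call:
play_rows(
  steps=[
    [[0,-0.0005,0,-0.0035],[0,-0.001,0,-0.007],[0,-0.0015,0,-0.0105],[0,-0.002,0,-0.014],[0,-0.0025,0,-0.0175],[0,-0.003,0,-0.021],[0,-0.0034,0,-0.025],[0,-0.0034,0,-0.025]],
  ],
)

```text
time_s: 24.95
tool_pos: [0.5294, 0.0401, 0.041]
eef_rot: [[-0.943, -0.332, -0.0], [-0.332, 0.943, -0.0], [0.0, -0.0, -1.0]]
force: [0.7, -5.7, -2.6]
finger_gap: 0.0236
finger_force: 30.0
```

```bash
python3 -c "
from h import *
sw()"
```

```text
t 24.95 phi_tool 1.2703 phi_pos 1.2699 r 0.1373 z 0.041 Frad 1.2 Ftan 5.65 Fz -2.6 M [-0.96 -0.22 -0.05] gap 0.0236
```

Call:
play_rows(
  steps=[
    [[-0.0001,-0.0005,0,-0.0035],[-0.0002,-0.001,0,-0.007],[-0.0002,-0.0015,0,-0.0105],[-0.0002,-0.002,0,-0.014],[-0.0002,-0.0025,0,-0.0175],[-0.0002,-0.003,0,-0.021],[-0.0002,-0.0034,0,-0.025],[-0.0002,-0.0034,0,-0.025]],
  ],
)

```text
time_s: 25.75
tool_pos: [0.5307, 0.0368, 0.041]
eef_rot: [[-0.935, -0.355, -0.0], [-0.355, 0.935, -0.001], [0.001, -0.0, -1.0]]
force: [0.5, -5.8, -2.4]
finger_gap: 0.0237
finger_force: 30.0
```

Call:
play_rows(
  steps=[
    [[-0.0001,-0.0005,0,-0.0035],[-0.0002,-0.001,0,-0.007],[-0.0002,-0.0015,0,-0.0105],[-0.0002,-0.002,0,-0.014],[-0.0002,-0.0025,0,-0.0175],[-0.0002,-0.003,0,-0.021],[-0.0002,-0.0034,0,-0.025],[-0.0002,-0.0034,0,-0.025]],
  ],
)

```text
time_s: 26.55
tool_pos: [0.532, 0.0336, 0.041]
eef_rot: [[-0.926, -0.379, -0.0], [-0.379, 0.926, -0.001], [0.001, -0.0, -1.0]]
force: [-1.0, -7.0, -2.0]
finger_gap: 0.0235
finger_force: 30.0
```

Call:
play_rows(
  steps=[
    [[0,-0.0005,0,-0.0035],[0,-0.001,0,-0.007],[0,-0.0015,0,-0.0105],[0,-0.002,0,-0.014],[0,-0.0025,0,-0.0175],[0,-0.003,0,-0.021],[0,-0.0034,0,-0.025],[0,-0.0034,0,-0.025]],
  ],
)

```text
time_s: 27.35
tool_pos: [0.5334, 0.0304, 0.041]
eef_rot: [[-0.916, -0.402, -0.0], [-0.402, 0.916, -0.001], [0.0, -0.001, -1.0]]
force: [-0.2, -6.8, -2.9]
finger_gap: 0.0234
finger_force: 30.0
```

Call:
play_rows(
  steps=[
    [[0,-0.0005,0,-0.0035],[0,-0.001,0,-0.007],[0,-0.0015,0,-0.0105],[0,-0.002,0,-0.014],[0,-0.0025,0,-0.0175],[0,-0.003,0,-0.021],[0,-0.0034,0,-0.025],[0,-0.0034,0,-0.025]],
  ],
)

```text
time_s: 28.15
tool_pos: [0.5349, 0.0273, 0.041]
eef_rot: [[-0.905, -0.424, -0.0], [-0.424, 0.905, -0.001], [0.0, -0.001, -1.0]]
force: [0.3, -6.6, -3.0]
finger_gap: 0.0232
finger_force: 30.0
```

```bash
python3 -c "
from h import *
sw()"
```

```text
t 28.15 phi_tool 1.3703 phi_pos 1.3709 r 0.1371 z 0.041 Frad 2.52 Ftan 6.08 Fz -3.0 M [-1.16 -0.19  0.  ] gap 0.0232
```

Call:
play_rows(
  steps=[
    [[0,-0.0005,0,-0.0035],[0,-0.001,0,-0.007],[0,-0.0015,0,-0.0105],[0,-0.002,0,-0.014],[0,-0.0025,0,-0.0175],[0,-0.003,0,-0.021],[0,-0.0034,0,-0.025],[0,-0.0034,0,-0.025]],
  ],
)

```text
time_s: 28.95
tool_pos: [0.5364, 0.0242, 0.041]
eef_rot: [[-0.895, -0.447, 0.0], [-0.447, 0.895, -0.001], [0.0, -0.001, -1.0]]
force: [0.7, -6.4, -3.1]
finger_gap: 0.0237
finger_force: 30.0
```

Call:
play_rows(
  steps=[
    [[0,-0.0005,0,-0.0035],[0,-0.001,0,-0.007],[0,-0.0015,0,-0.0105],[0,-0.002,0,-0.014],[0,-0.0025,0,-0.0175],[0,-0.003,0,-0.021],[0,-0.0034,0,-0.025],[0,-0.0034,0,-0.025]],
  ],
)

```text
time_s: 29.75
tool_pos: [0.5378, 0.0219, 0.041]
eef_rot: [[-0.883, -0.469, -0.0], [-0.469, 0.883, 0.0], [-0.0, 0.0, -1.0]]
force: [-2.6, -1.6, -1.0]
finger_gap: 0.0235
finger_force: 30.0
```

Ftan has fallen from +6 N to about 0 N, so the lever has reached its stop. One small push will confirm it.

Call:
play_rows(
  steps=[
    [[0,-0.0003,0,-0.002],[0,-0.0006,0,-0.004],[0,-0.0009,0,-0.006],[0,-0.0012,0,-0.008],[0,-0.0012,0,-0.008],[0,-0.0012,0,-0.008],[0,-0.0012,0,-0.008],[0,-0.0012,0,-0.008]],
  ],
)

```text
time_s: 30.55
tool_pos: [0.5385, 0.0208, 0.0411]
eef_rot: [[-0.879, -0.476, 0.0], [-0.476, 0.879, 0.0], [-0.0, 0.0, -1.0]]
force: [-0.3, 0.5, -2.1]
finger_gap: 0.0236
finger_force: 30.0
```

```bash
python3 -c "
from h import *
sw()"
```

```text
t 30.55 phi_tool 1.4281 phi_pos 1.4255 r 0.1369 z 0.0411 Frad 0.02 Ftan -0.55 Fz -2.1 M [ 0.22 -0.06  0.09] gap 0.0236
```

Call:
play_rows(
  steps=[
    [[0,-0.0004,0,-0.0025],[0,-0.0008,0,-0.005],[0,-0.0012,0,-0.0075],[0,-0.0016,0,-0.01],[0,-0.0018,0,-0.012],[0,-0.0018,0,-0.012],[0,-0.0018,0,-0.012],[0,-0.0018,0,-0.012]],
  ],
)

```text
time_s: 31.35
tool_pos: [0.5391, 0.0196, 0.041]
eef_rot: [[-0.873, -0.487, -0.0], [-0.487, 0.873, 0.001], [-0.0, 0.001, -1.0]]
force: [-0.8, 5.8, -1.9]
finger_gap: 0.0236
finger_force: 30.0
```

```bash
python3 -c "
from h import *
sw()"
```

```text
t 31.35 phi_tool 1.4403 phi_pos 1.435 r 0.1369 z 0.041 Frad -2.09 Ftan -5.45 Fz -1.9 M [1.05 0.02 0.09] gap 0.0236
```

The lever is firmly on the stop, with 5.5 N of reaction. I'll centre the bar in its slack and pull it off.

Call:
play_rows(
  steps=[
    [[0,0.001,0,0.006],[0,0.0019,0,0.012],[0,0.0019,0,0.012],[0.004,0.0019,0,0.012],[0.008,0.0019,0,0.012],[0.012,0.0019,0,0.012],[0.016,0.0019,0,0.012],[0.02,0.0019,0,0.012]],
  ],
)

```text
time_s: 32.15
tool_pos: [0.5205, 0.0107, 0.041]
eef_rot: [[-0.879, -0.476, -0.0], [-0.476, 0.879, -0.0], [0.0, -0.0, -1.0]]
force: [0.1, 0.7, -1.9]
finger_gap: 0.0234
finger_force: 30.0
```

```bash
python3 -c "
from h import *
sw()"
```

```text
t 32.15 phi_tool 1.4279 phi_pos 1.4275 r 0.1575 z 0.041 Frad -0.49 Ftan -0.59 Fz -1.9 M [ 0.25 -0.21  0.04] gap 0.0234
```

Call:
play_rows(
  steps=[
    [[0.006,0,0,0],[0.012,0,0,0],[0.02,0,0,0],[0.028,0,0,0],[0.036,0,0,0],[0.044,0,0,0],[0.05,0,0,0],[0.055,0,0,0]],
  ],
)

```text
time_s: 32.95
tool_pos: [0.472, -0.0155, 0.0411]
eef_rot: [[-0.879, -0.476, 0.0], [-0.476, 0.879, -0.0], [-0.0, -0.0, -1.0]]
force: [0.2, -0.1, -2.4]
finger_gap: 0.0236
finger_force: 30.0
```

Call:
play_rows(
  steps=[
    [[0.006,0,0,0],[0.014,0,0,0],[0.022,0,0,0],[0.025,0,0,0],[0.025,0,0,0],[0.025,0,-0.02,0],[0.025,0,-0.05,0],[0.025,0,-0.09,0]],
  ],
)

```text
time_s: 33.75
tool_pos: [0.449, -0.0267, 0.1303]
eef_rot: [[-0.879, -0.476, -0.004], [-0.476, 0.879, 0.001], [0.003, 0.002, -1.0]]
force: [1.1, 0.3, -2.1]
finger_gap: 0.0232
finger_force: 30.0
```

```bash
python3 - <<'E'
from h import *
sw()
go(.5461,-.3168,.131,.2235+np.pi+.005)
for n in ("top","side"):
    p,d=snapshot(n); cv2.imwrite(f"pics/{n}3.png",p)
cv2.imwrite("pics/crop3.png",np.hstack([cv2.resize(cv2.imread("pics/top3.png")[90:215,170:350],(400,290)),cv2.resize(cv2.imread("pics/side3.png")[120:270,110:310],(400,290))]))
E
```

```text
t 33.75 phi_tool 1.4282 phi_pos 1.423 r 0.2381 z 0.1303 Frad -1.07 Ftan 0.24 Fz -2.1 M [ 0.09 -0.25  0.03] gap 0.0232
t 33.75 pos [ 0.449  -0.0267  0.1303] ang -2.6453 F [ 1.1  0.3 -2.1] M [ 0.09 -0.25  0.03] gap 0.0232
shift [ 0.0528 -0.3013 -0.0007] turn 0.2678
```

View pics/crop3.png

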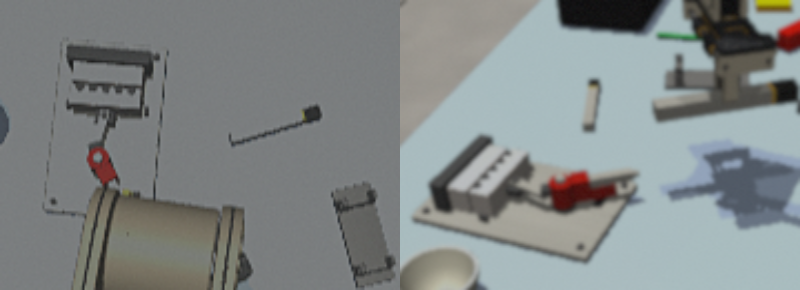

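The bar is off and the lever stays clamped (red lever at crop 103,165 top, 580,190 side). I'll return the bar to its cradle.

Call:
play_rows(
  steps=[
    [[0.004,-0.02,0,0.02],[0.01,-0.06,0,0.055],[0.018,-0.1,0,0.09],[0.025,-0.14,0,0.125],[0.032,-0.18,0,0.16],[0.04,-0.225,0,0.2],[0.047,-0.27,0,0.24],[0.053,-0.301,0,0.268]],
  ],
)

```text
time_s: 34.65
tool_pos: [0.5475, -0.3197, 0.1298]
eef_rot: [[-0.975, -0.224, -0.0], [-0.224, 0.975, -0.0], [0.0, -0.0, -1.0]]
force: [-1.0, 0.0, -2.1]
finger_gap: 0.0234
finger_force: 30.0
```

Call:
play_rows(
  steps=[
    [[0,0,0,0],[0,0,0,0],[0,0,0,0],[0,0,0,0],[0,0,0.015,0],[0,0,0.03,0],[0,0,0.04,0],[0,0,0.04,0]],
  ],
)

```text
time_s: 35.45
tool_pos: [0.5453, -0.3155, 0.0875]
eef_rot: [[-0.974, -0.226, -0.004], [-0.226, 0.974, 0.003], [0.004, 0.004, -1.0]]
force: [-0.5, -0.3, -1.0]
finger_gap: 0.0233
finger_force: 30.0
```

```bash
python3 - <<'E'
from h import *
go(.5461,-.3168,.033,.2235+np.pi+.002)
p,d=snapshot("top"); C=cloud("top",d); s=state(); z=s["tool_pos"][2]+.009+.012
print(z,line(C,z-.006,z+.008,(.545,-.317),.2235,.12,.016))
p,d=snapshot("side"); C=cloud("side",d)
print(z,line(C,z-.006,z+.008,(.545,-.317),.2235,.12,.016))
E
```

```text
t 35.45 pos [ 0.5453 -0.3155  0.0875] ang -2.9132 F [-0.5 -0.3 -1. ] M [ 0.12 -0.16 -0.03] gap 0.0233
shift [-0.0005 -0.0014  0.0545] turn 0.0029
0.10999326880422841 (array([ 0.5449, -0.3166]), np.float64(0.2367), np.float64(-0.0999), np.float64(0.0993), array([-0.0122,  0.012 ]), np.float64(0.1085), 274)
0.10999326880422841 (array([ 0.5439, -0.3122]), np.float64(0.2187), np.float64(-0.0982), np.float64(0.0998), array([-0.0146,  0.0122]), np.float64(0.1086), 244)
```

Call:
play_rows(
  steps=[
    [[0,-0.001,0.01,0.002],[0,-0.001,0.02,0.002],[0,-0.001,0.03,0.002],[0,-0.001,0.04,0.002],[0,-0.001,0.047,0.002],[0,-0.001,0.05,0.002],[0,-0.001,0.05,0.002],[0,-0.001,0.05,0.002]],
  ],
)

```text
time_s: 36.35
tool_pos: [0.5477, -0.3181, 0.0414]
eef_rot: [[-0.975, -0.224, 0.0], [-0.224, 0.975, -0.0], [-0.0, -0.0, -1.0]]
force: [0.8, 0.4, -3.0]
finger_gap: 0.0235
finger_force: 30.0
```

Call:
play_rows(
  steps=[
    [[0,0,0.001,0],[0,0,0.002,0],[0,0,0.003,0],[0,0,0.0035,0],[0,0,0.004,0],[0,0,0.004,0],[0,0,0.004,0],[0,0,0.004,0]],
  ],
)

```text
time_s: 37.15
tool_pos: [0.5474, -0.318, 0.0371]
eef_rot: [[-0.975, -0.224, 0.0], [-0.224, 0.975, -0.0], [-0.0, -0.0, -1.0]]
force: [0.4, -0.4, -2.3]
finger_gap: 0.0235
finger_force: 30.0
```

Call:
play_rows(
  steps=[
    [[0,0.001,0.001,0],[0,0.001,0.002,0],[0,0.001,0.003,0],[0,0.001,0.0035,0],[0,0.001,0.004,0],[0,0.001,0.0045,0],[0,0.001,0.0045,0],[0,0.001,0.0045,0]],
  ],
)

```text
time_s: 37.95
tool_pos: [0.5472, -0.317, 0.0329]
eef_rot: [[-0.975, -0.224, -0.0], [-0.224, 0.975, -0.0], [0.0, -0.0, -1.0]]
force: [-2.9, 1.0, 2.5]
finger_gap: 0.0232
finger_force: 30.0
```

Call:
play_rows(
  steps=[
    [[0,0,0,0],[0,0,0,0],[0,0,0,0],[0,0,0,0],[0,0,0,0],[0,0,0,0],[0,0,0,0],[0,0,0,0]],
  ],
  fingers=0.0,
)

```text
time_s: 38.75
tool_pos: [0.5472, -0.317, 0.0326]
eef_rot: [[-0.975, -0.224, 0.0], [-0.224, 0.975, -0.0], [-0.0, -0.0, -1.0]]
force: [-0.9, 0.6, -0.4]
finger_gap: 0.0464
finger_force: 0.0
```

Call:
play_rows(
  steps=[
    [[0,0,-0.005,0],[0,0,-0.015,0],[0,0,-0.03,0],[0,0,-0.05,0],[0,0,-0.08,0],[0,0,-0.11,0],[0,0,-0.14,0],[0,0,-0.16,0]],
  ],
)

```text
time_s: 39.55
tool_pos: [0.5483, -0.3177, 0.1974]
eef_rot: [[-0.975, -0.224, 0.004], [-0.224, 0.975, -0.003], [-0.003, -0.004, -1.0]]
force: [0.2, 0.1, 0.3]
finger_gap: 0.0463
finger_force: 0.0
```

Call:
play_rows(
  steps=[
    [[0.02,0,0,0],[0.05,0,0,0],[0.08,0,0,0],[0.1,0,0,0],[0.12,0,0,0],[0.12,0,0,0],[0.12,0,0,0],[0.12,0,0,0]],
  ],
)

```text
time_s: 40.35
tool_pos: [0.4311, -0.3439, 0.1934]
eef_rot: [[-0.974, -0.225, 0.001], [-0.225, 0.974, -0.001], [-0.001, -0.001, -1.0]]
force: [0.1, 0.3, 0.8]
finger_gap: 0.0465
finger_force: 0.0
```

```bash
python3 - <<'E'
from h import *
s=state();print(s["tool_pos"],s["finger_gap"])
for n in("top","side"):
    p,d=snapshot(n); C=cloud(n,d); cv2.imwrite(f"pics/{n}4.png",p)
    print(n,line(C,.0495,.06,(.545,-.316),.225,.12,.016))
    print(n,"lever",line(C,.048,.066,(.605,.057),.49,.06,.02))
cv2.imwrite("pics/crop4.png",np.hstack([cv2.resize(cv2.imread("pics/top4.png")[90:230,170:380],(400,290)),cv2.resize(cv2.imread("pics/side4.png")[120:270,110:310],(400,290))]))
E
```

```text
[ 0.43112098 -0.3438935   0.19337058] 0.04646035541284387
top (array([ 0.5456, -0.3186]), np.float64(0.2254), np.float64(-0.0746), np.float64(0.1017), array([-0.0122,  0.0117]), np.float64(0.0536), 382)
top lever (array([0.6056, 0.0559]), np.float64(0.5116), np.float64(-0.0468), np.float64(0.0589), array([-0.0124,  0.0122]), np.float64(0.058), 171)
side (array([ 0.5446, -0.3141]), np.float64(0.2217), np.float64(-0.0994), np.float64(0.0989), array([-0.0152,  0.0118]), np.float64(0.053), 233)
side lever (array([0.6031, 0.0606]), np.float64(0.5458), np.float64(-0.0459), np.float64(0.06), array([-0.0164,  0.0109]), np.float64(0.056), 251)
```

View pics/crop4.png

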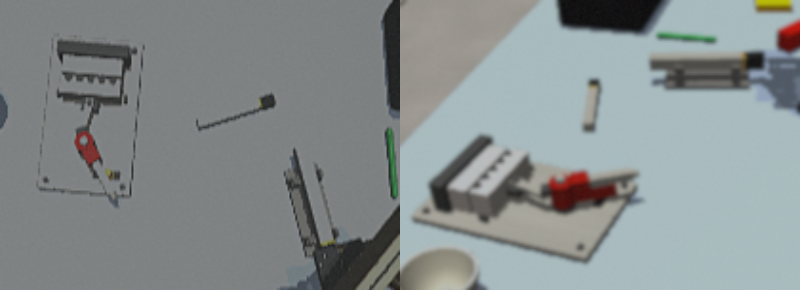

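The bar lies in its cradle (bar z 0.054, within 1 mm of where it was found) and the lever rests at its stop.

```bash
python3 -c "
from rig import *
print(sign_off())"
```

```text
the job is handed in; nothing more can be done
None
```

The mould is clamped: the lever rests on its stop at about 1.42 rad, and the bar is back in its cradle within about 1 mm of where I found it. The job is handed in at about 40 s; pushes measured at the end of each move stayed under 12 N.

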